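# Start the disc sander, extraction first

### The job

Start the disc sander with the dust extraction running first: press the large ON button of the extractor's hand remote right down, then push the mains rocker on the sander's control box fully over to on, then press the low flat START button beside it right down, and take the hand away. Press the remote where it lies, without picking it up or pushing it about; do not press its small OFF button or the mushroom STOP button, nor START before the mains is on. Leave the glue bottle, tape measure and wood offcut undisturbed.

Things in the scene. Friction and masses are not known exactly. Their poses are not given: they have to be found in the camera images.
- station: Fixed baseboard 18 mm thick with a grey control box, 100 (x) x 215 (y) mm, level top face 88 mm above the bench, and on its left a disc sander 250 mm tall (x -80 to +260, y +210 to +430 mm). Origin on the bench under the box's middle; x away from the robot, y left, turned up to 0.3 rad. Black controls along the box's top at x = 0: rocker y = +70, START y = 0, STOP y = -70 mm.
- rocker (a joint): Mains rocker, 46 (station x) x 36 mm, V-shaped top hinged at mid-length 5 mm above the box's top face. 0 = off: far half level, near half (robot side) standing up by 0.34 rad. 0.34 = on: near half pressed level, 5 mm above the face, far half raised. Friction 0.05 Nm (about 3.5 N at the press point); it stays where it is left.
- rocker_press (a point): Middle of the top of the rocker's near half, 15 mm from its hinge: the spot to push down to switch on. It moves with the rocker: 10 mm above the box's top face when off, 5 mm when on.
- start (a joint): START push button: black cylinder 30 mm across with a flat top 11 mm above the box's top face, in a steel ring 38 mm across and 3 mm high. Value = how far it is pressed, 0 to 0.005 m; spring return, 1.4 N to begin, 5 N at the bottom.
- start_top (a point): Centre of the top of the START button; moves with it.
- stop (a joint): STOP push button: mushroom head 40 mm across, top 25 mm above the box's top face. Pressed 0 to 0.005 m, spring return like START. Not to be pressed.
- stop_top (a point): Centre of the top of the STOP mushroom.
- remote: Hand remote of the dust extractor, a loose grey block 115 (x) x 52 (y) x 20 mm, about 0.13 kg, lying flat on the bench to the right of the station, turned any way. Origin at the centre of its underside; its x points from OFF to ON: large ON button at x = +30 mm, small OFF button at x = -28 mm, where a small loop sticks out of the end.
- remote_on (a joint): ON button of the remote: black cylinder 28 mm across, flat top 26 mm above the bench (6 mm above the remote's face). Pressed 0 to 0.004 m downward; spring return, 1.1 N to begin, 4 N at the bottom.
- on_top (a point): Centre of the top of the remote's ON button; moves with it.
- remote_off (a joint): OFF button of the remote: 14 mm across, top 26 mm above the bench. Pressed 0 to 0.004 m, spring return. Not to be pressed.
- off_top (a point): Centre of the top of the remote's OFF button.
- glue: Glue bottle, 62 mm across and 170 mm tall with a pointed nozzle, standing loose beyond the remote. Origin at the centre of its underside. Leave it alone.
- tape: Tape measure, 68 x 36 x 64 mm, standing loose on the baseboard between the offcut and the sander. Origin at the centre of its underside. Leave it alone.
- offcut: Wood offcut 45 x 150 x 22 mm lying loose on the baseboard behind the control box. Origin at the centre of its underside. Leave it alone.
Things that resemble listed ones, but are neither listed nor needed, are in the scene too. Leave any red look-alike of the remote alone.

How it is judged (in metres and radians):
On the way, in this order (a step that is already met when the one before it is completed fails the run):
1. the remote's ON button is pressed down while the sander's mains is still off (value of joint remote_on above 0.0028 m and value of joint rocker below 0.08 rad), for 0.05 s.
2. the mains rocker is over to on (value of joint rocker above 0.29 rad), for 0.1 s.
3. the START button is pressed down with the mains on (value of joint start above 0.0035 m and value of joint rocker above 0.29 rad), for 0.05 s.
At the end, for the whole second after the job is handed in: The rocker is on (at least 0.29 of 0.34 rad), all four push buttons are released (pressed less than 1.5 mm), the remote lies flat and still within 30 mm of where it was, and glue, tape measure and offcut are within 20 mm of where they were (value of joint rocker above 0.29 rad and value of joint each of start, stop, remote_on, remote_off below 0.0015 m and distance of remote from where it was at the start of the episode below 0.03 m and height (world z) of remote below 0.006 m and angle between remote's own z axis and vertical below 0.1 rad and linear speed of remote below 0.02 m/s and distance of each of glue, tape, offcut from where it was at the start of the episode below 0.02 m); the robot touches nothing.
It fails at once if the remote is picked up, tipped, or pushed about (more than 30 mm) (height (world z) of remote above 0.012 m or angle between remote's own z axis and vertical above 0.2 rad or distance of remote from where it was at the start of the episode above 0.03 m).
It fails at once if the remote's OFF button is pressed (value of joint remote_off above 0.002 m).
It fails at once if the STOP button is pressed (value of joint stop above 0.002 m).
It fails at once if START is pressed while the mains is off (value of joint start above 0.002 m and value of joint rocker below 0.25 rad).
It fails at once if glue bottle, tape measure or offcut is disturbed (distance of any of glue, tape, offcut from where it was at the start of the episode above 0.02 m or angle between any of glue, tape, offcut's own z axis and vertical above 0.2 rad).
It also fails if it takes over 40 s, if anything falls off the work surface, if the arm or the gripper's body presses on something with over 40 N, if the wrist force passes 120 N, or if a joint passes its speed limit or range.

### The arm

A 6-joint arm with a two-finger parallel gripper is mounted at the origin on the work surface. World frame = base frame: x ahead of the robot, y to its left, z up, the work surface at z = 0. Lengths are in mm, angles in degrees, forces in N, time in s.
With the tool pointing down it reaches from about 400 to 825 mm from the base axis. Payload 7 kg.
Tool frame: the origin (TCP) lies midway between the tips of the shut fingers; the grasp point (between the pads) lies 19 mm behind it; z points along the fingers, y is the direction in which the jaws open and shut (so a half turn about z gives the same grasp; the last joint's range is limited). The gripper opens to 88 mm and grips with 3 to 60 N. Pads are 19 mm wide; open, the fingers measure 130 mm over their backs; the gripper's body (78 mm by 193 mm) begins 47 mm behind the grasp point.
Start: joints at [-53.165, 20.546, 0.682, 0, -70.136, -16.507], TCP at [234.469, -632.945, 226.561] pointing down, gripper open.
Joint ranges: [-176.03, 176.03], [-82.01, 121.73], [-58.28, 71.71], [-173.87, 95.51], [-174.79, -0.11], [-173.66, 173.66]. Speed limits (degrees/s): [136.94, 136.94, 172.46, 180, 180, 180].

### API

Orientations are given as a 3x3 rotation matrix whose columns are the frame's x, y, z axes.
In Python, from station import * gives the robot as it stands.
- The arm moves only by the tool move_arm, never from a script. Its arguments are lists of equal length, an entry for each row: "hand": the gripper command: -1 is fully open, 1 is shut, values between are in proportion; "slide": the shift along the tool's x, y, z in mm, a list of three; "twist": the turn about the tool's z in rad. A call has 1 to 20 rows; each row is the pose to reach, as a shift and turn from the pose commanded when the call began, along the tool's axes at that moment; what a row does not reach only later rows make up. A row lasts 1/10 s, in which the tool goes at most 50 mm and 8.59 degrees, less where a joint would pass 70% of its speed; a pose out of reach is approached as far as the arm can. A call with a gripper value outside its range is refused whole. The fingers move at their own pace and stop on an object; "force" is the grip in N (left out, the last holds). Time passes only in rows, so rows that repeat a pose let the fingers close. It gives the time, the measured TCP pose, the force and the opening at its end, in the units of the state.
- get_state(): the state, without advancing time (a new reading comes with each control period).
- read_camera(name): name is "side" or "top"; returns a dict with "img" (400x640x3 uint8, blue, green, red), "depth" (400x640 float32, mm along the optical axis (not along the pixel's ray), 0 where there is no reading), "camera_matrix" (3x3 intrinsics, pixels), "dist_coeffs" ([k1, k2, p1, p2, k3] as OpenCV has them; the pictures are not rectified), "R" (3x3) and "t" (3): a world point X has camera coordinates R X + t. Camera axes: x right, y down, z forward; pixel columns grow to the right and rows downward; lengths in mm; the calibration is good to about 2 mm. A picture is of the moment at which its call begins.
- sign_off(): hands the job in, once; it reports no verdict.
Trained networks look in a picture, given as the dict that the camera call returned (one of the last four; its "shot" number tells which), for a name from the list of things; names that differ only in an ending like _2 or _b are one class to them, and where a whole thing is asked for, a point or a joint stands for the part that bears it (a point fixed in the world has none). Each returns a list of dicts, best first, with "confidence" (0 to 1); they miss things now and then, are a little off and sometimes report something else, mostly with a low value. They report only what shows in the picture. A call takes as long as a camera call. They do not tell look-alikes from the thing itself.
- look_for(picture, name): "extent" ([left, top, right, bottom] in pixels, round what is visible of it).
- spot_point(picture, name): "xy" ([column, row] in pixels: a listed point, or the origin of a listed thing).
The state is a dict: "clock": time; "qpos": joint angles; "dq": joint speeds; "joint_efforts": joint torques, N m; "position": TCP position; "tool_rot": TCP orientation; "wrist_force": force on the tool from outside, world axes, zero at the start; "ft_torque": the same for the moment, N m; "opening": opening from 0.0 (shut) to 1.0 (fully open).
Only numpy, scipy, OpenCV 4.12 (cv2) and the standard library are available. Lean on these libraries where they do the work, as an engineer would, in place of code of your own. Each camera call takes 0.05 s, during which the arm holds its last target.

## Working session

There is one attempt and no reset: what is moved stays moved. The work goes in short steps, Python scripts to look and compute and a tool call to move; the robot and the scene stay as the last step left them, time stands still between calls to the robot, and variables do not carry over. Pictures are saved under pics/ and viewed, and the job is handed in when it is done.

Besides the shell and the picture viewer there is one more tool, called after "Request:" as name([rows], argument=value, ...), one row to a line, values as JSON. move_arm: Moves the arm, as the interface text tells. Its arguments: {"type":"object","properties":{"hand":{"type":"array","items":{"type":"number"}},"slide":{"type":"array","items":{"type":"array","items":{"type":"number"}}},"twist":{"type":"array","items":{"type":"number"}},"force":{"type":"number"}},"required":["hand","slide","twist"]}

```bash
mkdir -p pics
cat > h.py <<'E'
from station import *
import numpy as np, cv2, pickle
def ray(p,uv):
    K=np.array(p["camera_matrix"]);d=np.array(p["dist_coeffs"])
    n=cv2.undistortPoints(np.array([[uv]],float),K,d)[0,0]
    return np.array([n[0],n[1],1.0])
def at_z(p,uv,z):
    R=np.array(p["R"]);t=np.array(p["t"]).ravel();r=R.T@ray(p,uv);c=-R.T@t
    return c+r*(z-c[2])/r[2]
def at_d(p,uv):
    R=np.array(p["R"]);t=np.array(p["t"]).ravel();u,v=int(round(uv[0])),int(round(uv[1]))
    w=p["depth"][max(v-1,0):v+2,max(u-1,0):u+2];w=w[w>0]
    if not len(w): return None
    return R.T@(ray(p,uv)*np.median(w)-t)
def proj(p,X):
    return cv2.projectPoints(np.array(X,float).reshape(-1,1,3),cv2.Rodrigues(np.array(p["R"]))[0],np.array(p["t"],float),np.array(p["camera_matrix"]),np.array(p["dist_coeffs"]))[0][:,0]
E
cat > a.py <<'E'
from h import *
np.set_printoptions(precision=1,suppress=True)
print(get_state())
for c in ["top","side"]:
    p=read_camera(c); cv2.imwrite(f"pics/{c}1.png",p["img"]); pickle.dump(p,open(c+".pkl","wb"))
    for n in ["rocker_press","start_top","stop_top","on_top","off_top","remote","station"]:
        for r in spot_point(p,n)[:3]:
            print(c,n,np.array(r["xy"]),round(r["confidence"],2),at_d(p,r["xy"]))
E
python3 a.py
```

```text
{'clock': 0.0, 'qpos': array([-53.2,  20.6,   0.6,  -0. , -70.1, -16.5]), 'dq': array([ 0.1,  0.1, -0.1, -0. , -0. ,  0.1]), 'joint_efforts': array([  0. , -58.3,  29.3,   7. ,   0. ,  -0. ]), 'position': array([ 234.3, -632.5,  225.6]), 'tool_rot': array([[-0.9, -0.3, -0. ],
       [-0.3,  0.9,  0. ],
       [ 0. ,  0. , -1. ]]), 'wrist_force': array([-0.5, -1. , -0.2]), 'ft_torque': array([-0.,  0.,  0.]), 'opening': 0.9991005554900605}
top rocker_press [229.9 206.4] 0.74 [531.4  79.3  94.4]
top rocker_press [293.7 194.9] 0.52 [553.9 -63.  110. ]
top start_top [260.  199.4] 0.43 [545.9  12.2  97.3]
top stop_top [294.7 199.3] 0.58 [544.3 -65.1 110.4]
top on_top [391.6 235.4] 0.63 [ 461.  -291.6   23.5]
top on_top [390.9 245.7] 0.45 [ 436.3 -290.4   18.3]
top on_top [472.1 234.4] 0.4 [ 461.3 -482.8   24.7]
top off_top [396.9 257.4] 0.61 [ 408.5 -303.6   19.5]
top off_top [448.7 244.9] 0.53 [ 436.9 -427.1   22.5]
top remote [455.4 241.4] 0.69 [ 444.8 -445.    18.2]
top remote [389.4 245.4] 0.68 [ 437.  -286.9   17.6]
top station [268.2 205.4] 0.8 [532.8  -5.   90. ]
side rocker_press [287.8 149.8] 0.72 [521.9  86.5 100.2]
side start_top [301.  165.4] 0.66 [547.1   3.5 101. ]
side stop_top [299.2 172.2] 0.69 [541.3 -11.7  92.3]
side on_top [274.7 373.5] 0.79 [ 462.7 -476.8   27.9]
side on_top [269.5 288.3] 0.61 [ 460.6 -302.    27.4]
side off_top [238.7 288.1] 0.62 [ 405.5 -294.1   27.2]
side off_top [258.2 346.7] 0.45 [ 438.6 -420.9   21.2]
side remote [265.3 370.8] 0.68 [ 448.7 -466.6   22.1]
side remote [254.6 298.6] 0.56 [ 433.4 -317.5   21.1]
side station [299.  200.4] 0.74 [532.9 -98.3  73.9]
```

View pics/top1.png

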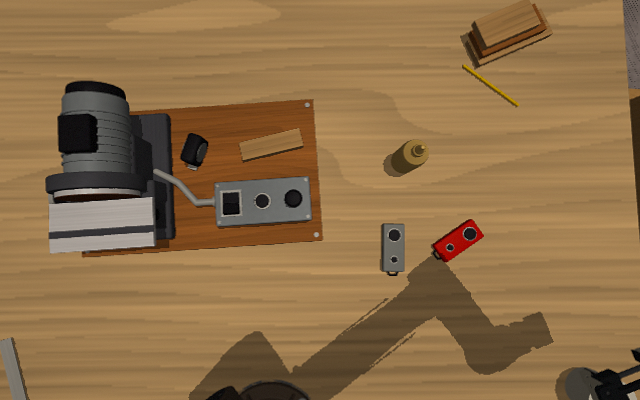

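View pics/side1.png

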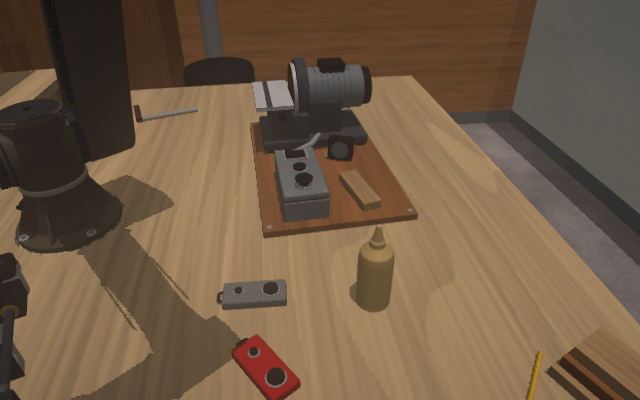

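Run:
```python
from h import *
p=pickle.load(open("top.pkl","rb"));i=p["img"]
a=cv2.resize(i[185:285,200:300],(500,500),interpolation=cv2.INTER_CUBIC)
a=cv2.resize(i[170:240,200:330],(780,420),interpolation=cv2.INTER_CUBIC); cv2.imwrite("pics/t_box.png",a)
a=cv2.resize(i[215:280,370:500],(780,390),interpolation=cv2.INTER_CUBIC); cv2.imwrite("pics/t_rem.png",a)
p=pickle.load(open("side.pkl","rb"));i=p["img"]
a=cv2.resize(i[120:220,250:380],(780,600),interpolation=cv2.INTER_CUBIC); cv2.imwrite("pics/s_box.png",a)
```

```text
(no output)
```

View pics/t_box.png

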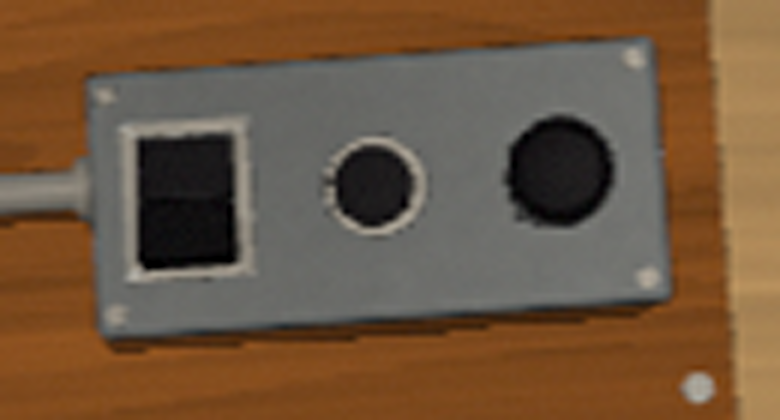

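View pics/t_rem.png

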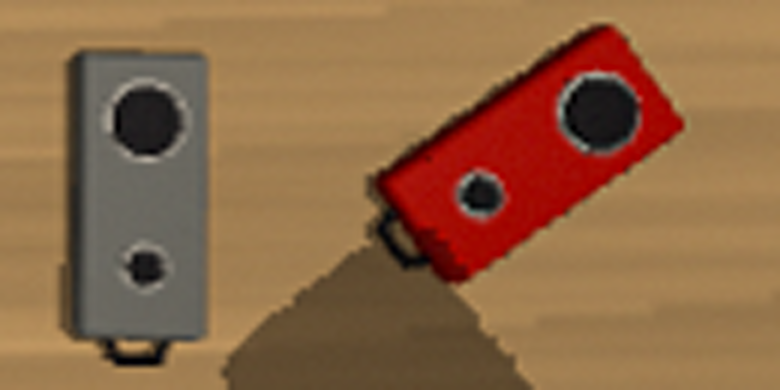

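View pics/s_box.png

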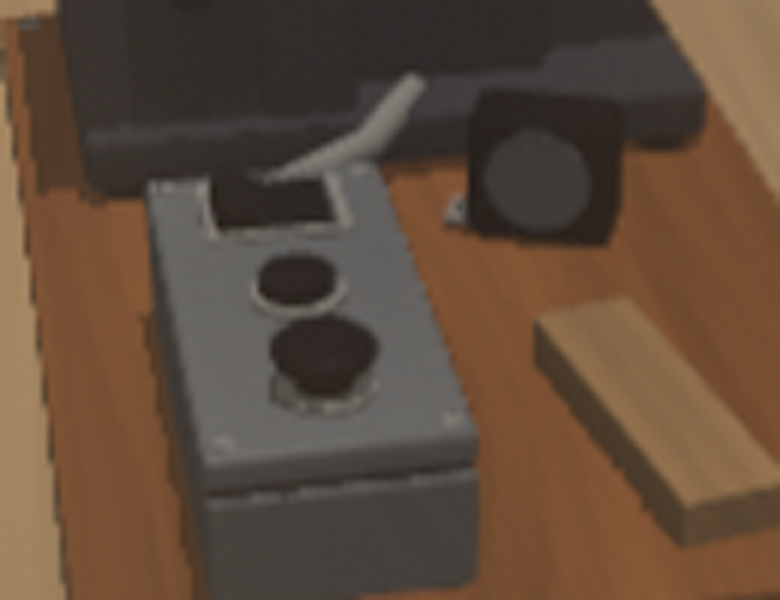

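```bash
cat > b.py <<'E'
from h import *
np.set_printoptions(precision=1,suppress=True)
p=pickle.load(open("top.pkl","rb"));s=pickle.load(open("side.pkl","rb"))
f=lambda x,y,ox,oy:((x+.5)/6-.5+ox,(y+.5)/6-.5+oy)
T={"start":(f(373,186,200,170),99),"stop":(f(560,168,200,170),111),"rock_near":(f(188,234,200,170),97),"rock_mid":(f(188,197,200,170),93),"on":(f(147,121,370,215),26),"off":(f(145,268,370,215),26),
"c_fl":(f(88,78,200,170),88),"c_fr":(f(652,40,200,170),88),"c_nr":(f(670,298,200,170),88),"c_nl":(f(103,336,200,170),88)}
for k,(uv,z) in T.items(): print("top",k,np.array(uv),at_z(p,uv,z),at_d(p,uv))
S={"start":(f(296,280,250,120),99),"stop":(f(324,345,250,120),113),"on":((270.5,288.7),26),"off":((238.6,290),26)}
for k,(uv,z) in S.items(): print("side",k,np.array(uv),at_z(s,uv,z),at_d(s,uv))
cor=np.array([at_z(p,T[k][0],88)[:2] for k in ["c_fl","c_fr","c_nr","c_nl"]])
print("box centre",cor.mean(0), np.linalg.norm(cor-np.roll(cor,1,0),axis=1), cv2.minAreaRect(cor.astype(np.float32)))
st=cor.mean(0);d=(cor[0]+cor[3]-cor[1]-cor[2]);th=np.arctan2(-d[0],d[1]);print("yaw",th)
# yaw from controls
E
python3 b.py
```

```text
top start [261.8 200.6] [543.1   8.1  99. ] [543.2   8.4  97.2]
top stop [292.9 197.6] [548.  -61.3 111. ] [548.  -61.3 111.3]
top rock_near [230.9 208.6] [526.4  76.4  97. ] [526.4  76.7  96. ]
top rock_mid [230.9 202.4] [540.3  77.4  93. ] [540.3  77.5  92.3]
top on [394.1 234.8] [ 462.6 -297.1   26. ] [ 462.5 -297.6   23.6]
top off [393.8 259.2] [ 404.8 -294.6   26. ] [ 404.6 -295.1   23.5]
top c_fl [214.2 182.6] [585.6 116.   88. ] [593.8 134.7  18. ]
top c_fr [308.2 176.2] [597.3 -94.8  88. ] [597.7 -94.8  85.1]
top c_nr [311.2 219.2] [ 500.9 -100.4   88. ] [ 501.4 -100.3   54.6]
top c_nl [216.8 225.6] [489.4 109.7  88. ] [489.5 128.   17.6]
side start [298.9 166.2] [542.2   3.8  99. ] [542.   -0.2 101.3]
side stop [303.6 177.1] [546.6 -68.7 113. ] [546.6 -68.5 112.9]
side on [270.5 288.7] [ 462.3 -301.8   26. ] [ 462.4 -304.1   28.3]
side off [238.6 290. ] [ 405.3 -297.7   26. ] [ 405.4 -298.3   26.7]
box centre [543.3   7.6] [ 96.4 211.2  96.6 210.5] ((543.229248046875, 7.788017272949219), (96.59151458740234, 211.39010620117188), 3.1828055381774902)
yaw 0.055065075642849654
```

Run:
```python
from h import *
np.set_printoptions(precision=4,suppress=True)
s=get_state();R=s["tool_rot"];print(R,s["position"])
p=pickle.load(open("top.pkl","rb"))
for uv in [(205,202),(195,202),(185,193),(178,186),(168,178),(160,173),(155,170),(150,200),(150,210),(409,157),(419,150),(195,140)]: print(uv,at_d(p,uv).round(0))
th=0.055
def sl(R,pos,tgt): return R.T@(np.array(tgt)-pos)
print("to above ON",sl(R,s["position"],[462.5,-299,60]))
print("yaw y axis",np.degrees(np.arctan2(-R[0,1],R[1,1])), "target station 3.15")
```

```text
[[-0.9377 -0.3474 -0.    ]
 [-0.3474  0.9377  0.    ]
 [ 0.      0.     -1.    ]] [ 234.4515 -632.9304  226.5864]
(205, 202) [544. 146.  54.]
(195, 202) [545. 169.  55.]
(185, 193) [566. 193.  54.]
(178, 186) [583. 210.  53.]
(168, 178) [602. 233.  54.]
(160, 173) [614. 252.  53.]
(155, 170) [621. 263.  54.]
(150, 200) [543. 228. 159.]
(150, 210) [523. 227. 159.]
(409, 157) [ 632. -313.  122.]
(419, 150) [ 640. -325.  155.]
(195, 140) [685. 163.  79.]
to above ON [-329.858   233.9015  166.5848]
yaw y axis 20.32926515604591 target station 3.15
```

Request:
move_arm([
  [-35,25,0],
  [-70,50,0],
  [-105,75,10],
  [-140,100,30],
  [-175,125,50],
  [-210,150,70],
  [-245,175,90],
  [-280,200,110],
  [-310,220,130],
  [-330,234,150],
  [-330,234,160],
  [-330,234,160],
  [-330,234,160],
  [-330,234,160],
  [-330,234,160],
], hand=[1,1,1,1,1,1,1,1,1,1,1,1,1,1,1], twist=[0.05,0.1,0.15,0.2,0.25,0.3,0.3,0.3,0.3,0.3,0.3,0.3,0.3,0.3,0.3])

```text
clock: 2.3
position: [462.7, -299.7, 67.4]
tool_rot: [[-0.999, -0.054, 0.001], [-0.054, 0.999, -0.0], [-0.001, -0.001, -1.0]]
wrist_force: [-0.5, -0.0, 1.1]
opening: 0.006
```

```bash
cat > c.py <<'E'
from h import *
import sys
np.set_printoptions(precision=3,suppress=True)
s=get_state();R=s["tool_rot"];print(s["clock"],s["position"],s["wrist_force"],s["opening"]);print(R)
k=sys.argv[1]
for c in ["top","side"]:
    p=read_camera(c); tc=proj(p,s["position"])[0]; print(c,tc)
    u,v=int(tc[0]),int(tc[1]);w,hh=60,50
    u0=min(max(u-w,0),640-2*w);v0=min(max(v-hh,0),400-2*hh)
    a=cv2.resize(p["img"][v0:v0+2*hh,u0:u0+2*w],None,fx=6,fy=6,interpolation=cv2.INTER_CUBIC)
    print(u0,v0); cv2.circle(a,(int((tc[0]-u0+.5)*6),int((tc[1]-v0+.5)*6)),4,(0,0,255),1)
    cv2.imwrite(f"pics/{c}_{k}.png",a)
E
python3 c.py 2
```

```text
2.3 [ 462.694 -299.708   67.441] [-0.502 -0.015  1.13 ] 0.005698008880495923
[[-0.999 -0.054  0.001]
 [-0.054  0.999 -0.   ]
 [-0.001 -0.001 -1.   ]]
top [399.241 235.177]
339 185
side [268.858 271.022]
208 221
```

View pics/side_2.png

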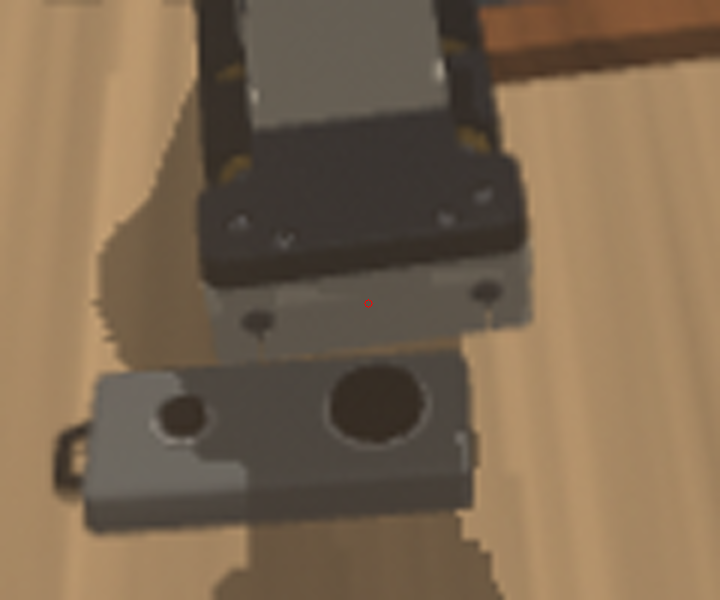

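View pics/top_2.png

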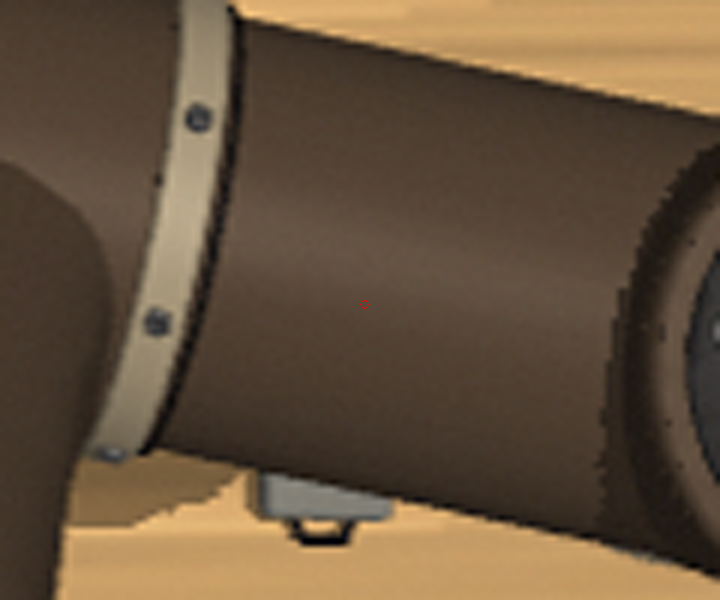

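Run:
```python
from h import *
p=read_camera("side")
for uv in [(250,276),(268,271),(290,270),(268,262),(268,278)]: print(uv,at_d(p,uv).round(0))
```

```text
(250, 276) [ 438. -388.  144.]
(268, 271) [ 465. -388.  150.]
(290, 270) [ 498. -385.  146.]
(268, 262) [ 467. -396.  175.]
(268, 278) [ 464. -386.  135.]
```

Request:
move_arm([
  [0,0,15],
  [0,0,28],
  [0,0,36],
  [0,0,39],
  [0,0,41],
  [0,0,41],
], hand=[1,1,1,1,1,1], twist=[0,0,0,0,0,0])

```text
clock: 3.05
position: [462.4, -298.9, 25.5]
tool_rot: [[-0.998, -0.055, -0.001], [-0.055, 0.998, 0.0], [0.001, 0.0, -1.0]]
wrist_force: [-1.3, -0.4, 1.9]
opening: 0.005
```

Request:
move_arm([
  [0,0,1.5],
  [0,0,2.5],
  [0,0,3.2],
  [0,0,3.6],
  [0,0,3.6],
], hand=[1,1,1,1,1], twist=[0,0,0,0,0])

```text
clock: 3.55
position: [462.8, -299.0, 22.3]
tool_rot: [[-0.998, -0.055, 0.0], [-0.055, 0.998, -0.0], [-0.0, -0.0, -1.0]]
wrist_force: [-2.0, 0.2, 4.9]
opening: 0.007
```

Request:
move_arm([
  [0,0,0.5],
  [0,0,0.9],
  [0,0,0.9],
], hand=[1,1,1], twist=[0,0,0])

```text
clock: 3.85
position: [462.8, -299.0, 22.1]
tool_rot: [[-0.998, -0.055, 0.001], [-0.055, 0.998, -0.0], [-0.0, -0.0, -1.0]]
wrist_force: [-3.6, 1.7, 12.7]
opening: 0.003
```

Request:
move_arm([
  [0,0,-10],
  [0,0,-50],
  [0,0,-90],
  [0,0,-130],
  [-8,37,-140],
  [-16,74,-140],
  [-24,111,-140],
  [-32,148,-140],
  [-40,185,-140],
  [-48,222,-140],
  [-56,259,-140],
  [-64,296,-140],
  [-72,333,-140],
  [-80,371,-140],
  [-80,371,-140],
  [-80,371,-140],
  [-80,371,-110],
  [-80,371,-100],
  [-80,371,-100],
], hand=[1,1,1,1,1,1,1,1,1,1,1,1,1,1,1,1,1,1,1], twist=[0,0,0,0,0,0,0,0,0,0,0,0,0,0,0,0,0,0,0])

```text
clock: 5.75
position: [520.9, 74.5, 119.7]
tool_rot: [[-0.999, -0.054, -0.003], [-0.054, 0.999, -0.002], [0.003, -0.001, -1.0]]
wrist_force: [-0.2, -0.3, 0.5]
opening: 0.004
```

```bash
python3 c.py 3
python3 - <<'E'
from h import *
p=read_camera("top");cv2.imwrite("pics/top3f.png",p["img"])
for n in["on_top","off_top"]:
  for r in spot_point(p,n)[:2]: print(n,r["xy"],r["confidence"],at_z(p,r["xy"],26).round(1))
E
```

```text
5.75 [520.894  74.548 119.705] [-0.243 -0.311  0.47 ] 0.003898797420774975
[[-0.999 -0.054 -0.003]
 [-0.054  0.999 -0.002]
 [ 0.003 -0.001 -1.   ]]
top [229.443 210.676]
169 160
side [287.286 144.884]
227 94
on_top [392.1, 232.4] 0.53 [ 468.2 -292.5   26. ]
on_top [470.5, 234.1] 0.53 [ 462.1 -478.5   26. ]
off_top [395.7, 256.9] 0.59 [ 410.3 -299.4   26. ]
off_top [450.1, 245.7] 0.43 [ 435.2 -429.1   26. ]
```

View pics/side_3.png

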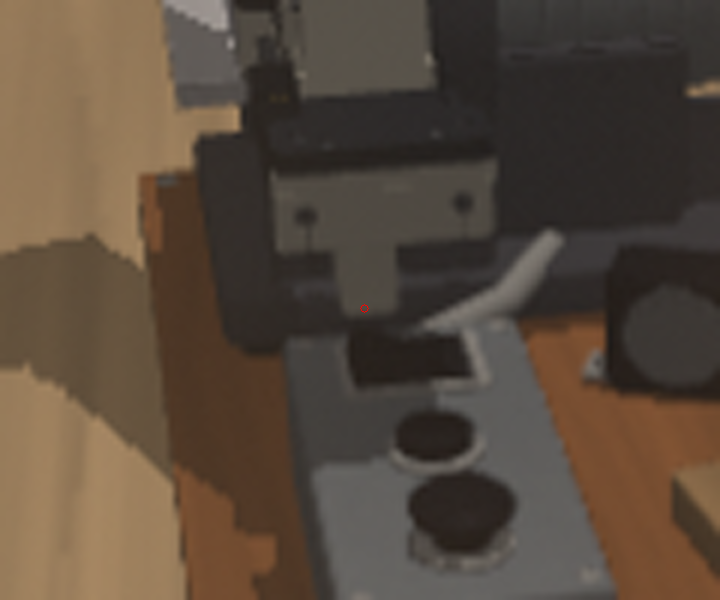

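View pics/top3f.png

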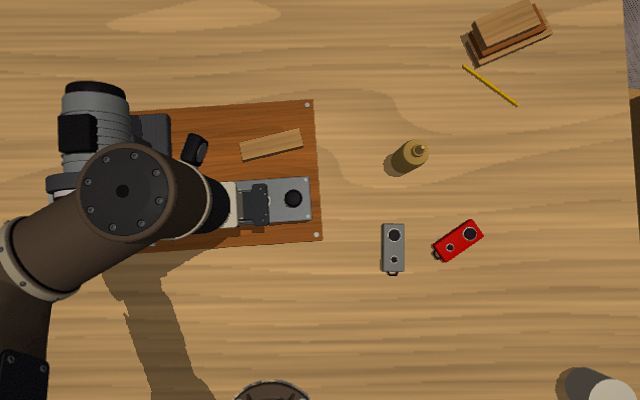

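Request:
move_arm([
  [-1,1,5],
  [-2,1,12],
  [-2,1,18],
  [-2,1,21],
  [-2,1,23],
  [-2,1,25],
  [-2,1,26.5],
  [-2,1,27.5],
  [-2,1,27.5],
], hand=[1,1,1,1,1,1,1,1,1], twist=[0,0,0,0,0,0,0,0,0])

```text
clock: 6.9
position: [524.3, 77.1, 93.5]
tool_rot: [[-0.999, -0.055, 0.0], [-0.055, 0.999, 0.0], [-0.0, 0.0, -1.0]]
wrist_force: [0.6, -0.6, 0.5]
opening: 0.009
```

Request:
move_arm([
  [0,0,0.6],
  [0,0,1.2],
  [0,0,1.2],
], hand=[1,1,1], twist=[0,0,0])

```text
clock: 7.2
position: [524.6, 77.2, 93.2]
tool_rot: [[-0.998, -0.055, 0.001], [-0.055, 0.998, 0.0], [-0.001, 0.0, -1.0]]
wrist_force: [-3.4, 0.1, 7.7]
opening: 0.002
```

Request:
move_arm([
  [0,0,0.4],
  [0,0,0.8],
  [0,0,0.8],
], hand=[1,1,1], twist=[0,0,0])

```text
clock: 7.5
position: [524.6, 77.2, 93.1]
tool_rot: [[-0.998, -0.055, 0.001], [-0.055, 0.998, 0.0], [-0.001, 0.0, -1.0]]
wrist_force: [-6.3, 0.7, 15.4]
opening: 0.006
```

Request:
move_arm([
  [0,0,-5],
  [0,0,-40],
  [0,0,-60],
  [-7,-35,-60],
  [-14.5,-71,-60],
  [-14.5,-71,-60],
  [-14.5,-71,-60],
  [-14.5,-71,-60],
], hand=[1,1,1,1,1,1,1,1], twist=[0,0,0,0,0,0,0,0])

```text
clock: 8.3
position: [542.5, 7.3, 151.5]
tool_rot: [[-0.999, -0.055, 0.0], [-0.055, 0.999, 0.0], [-0.0, 0.0, -1.0]]
wrist_force: [-0.3, -0.0, -0.5]
opening: 0.002
```

```bash
python3 c.py 4
```

```text
8.3 [542.519   7.264 151.47 ] [-0.323 -0.009 -0.471] 0.0023352142345812663
[[-0.999 -0.055  0.   ]
 [-0.055  0.999  0.   ]
 [-0.     0.    -1.   ]]
top [258.656 199.209]
198 149
side [298.084 145.075]
238 95
```

View pics/side_4.png

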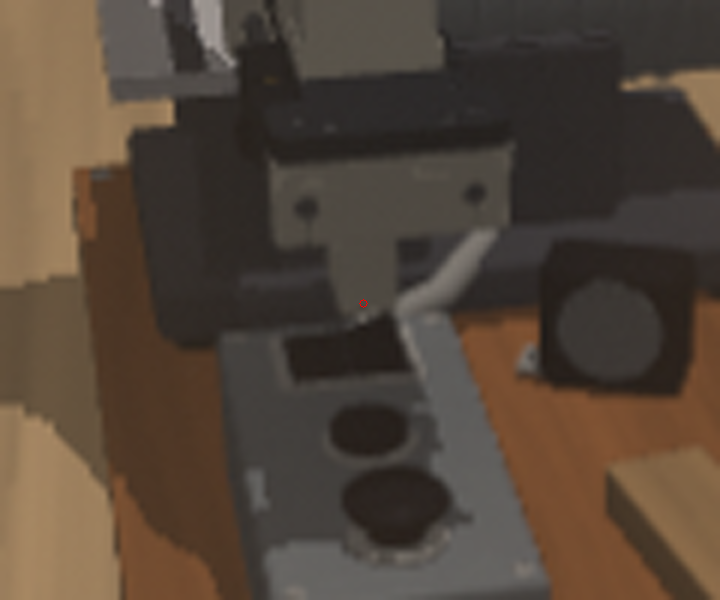

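View pics/top_4.png

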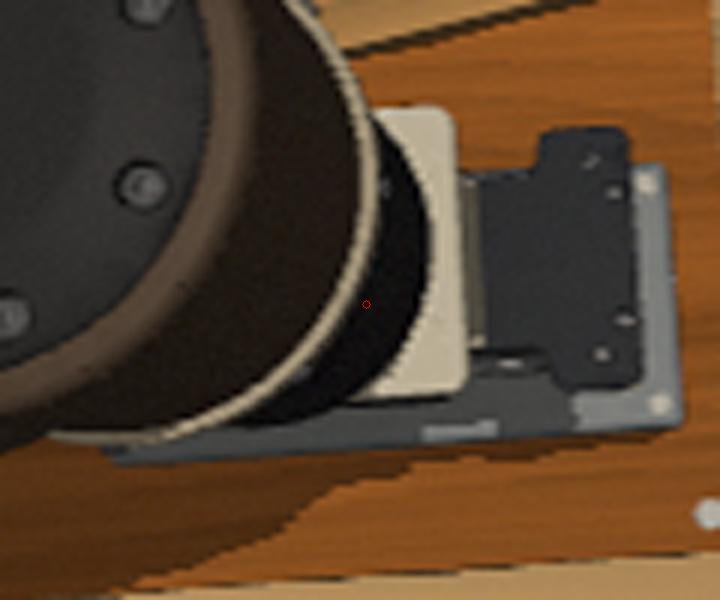

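Request:
move_arm([
  [0,0,20],
  [0,0,38],
  [0,0,48],
  [0,0,51],
  [0,0,53],
  [0,0,55],
  [0,0,56.5],
  [0,0,57.2],
  [0,0,57.2],
], hand=[1,1,1,1,1,1,1,1,1], twist=[0,0,0,0,0,0,0,0,0])

```text
clock: 9.3
position: [542.8, 7.1, 94.8]
tool_rot: [[-0.998, -0.055, 0.001], [-0.055, 0.998, 0.0], [-0.001, 0.0, -1.0]]
wrist_force: [-2.5, 1.9, 4.8]
opening: 0.006
```

Request:
move_arm([
  [0,0,0.6],
  [0,0,1.2],
  [0,0,1.6],
  [0,0,1.6],
], hand=[1,1,1,1], twist=[0,0,0,0])

```text
clock: 9.7
position: [542.8, 7.1, 94.1]
tool_rot: [[-0.998, -0.055, 0.001], [-0.055, 0.998, 0.0], [-0.001, 0.0, -1.0]]
wrist_force: [-7.1, 3.3, 13.8]
opening: -0.0
```

Request:
move_arm([
  [0,0,-5],
  [0,0,-45],
  [0,0,-90],
  [0,0,-130],
  [0,0,-150],
  [10,-40,-150],
  [20,-80,-150],
  [30,-120,-150],
  [40,-160,-150],
  [50,-200,-150],
  [60,-240,-150],
  [60,-280,-150],
  [60,-280,-150],
  [60,-280,-150],
], hand=[1,1,1,1,1,1,1,1,1,1,1,1,1,1], twist=[0,0,0,0,0,0,0,0,0,0,0,0,0,0])

```text
clock: 11.1
position: [497.6, -276.9, 242.1]
tool_rot: [[-0.999, -0.052, -0.001], [-0.052, 0.999, 0.0], [0.001, 0.0, -1.0]]
wrist_force: [0.2, 0.5, -0.3]
opening: 0.006
```

Run:
```python
from h import *
s=get_state();print(s["clock"],s["position"],s["wrist_force"],s["dq"])
p=read_camera("top");q=read_camera("side")
for n in["on_top","off_top","glue","tape","offcut"]:
  for r in spot_point(q,n)[:2]: print(n,r["xy"],r["confidence"],at_z(q,r["xy"],26).round(1))
a=cv2.resize(p["img"][150:280,180:440],(780,390),interpolation=cv2.INTER_CUBIC); cv2.imwrite("pics/top5.png",a)
a=cv2.resize(q["img"][110:300,220:440],(695,600),interpolation=cv2.INTER_CUBIC); cv2.imwrite("pics/side5.png",a)
for uv in [(231,208),(231,198),(261.8,200.6),(293,198)]: print(uv,at_d(p,uv).round(1))
```

```text
11.1 [ 497.55021581 -276.94591346  242.13849647] [ 0.22938797  0.47177207 -0.27876713] [ 2.10840153 -0.95419147 -0.63725951 -0.18441767 -0.10166587 -0.35332204]
on_top [272.9, 287.7] 0.53 [ 466.7 -299.9   26. ]
on_top [273.3, 375.0] 0.52 [ 460.5 -477.8   26. ]
off_top [237.2, 291.6] 0.57 [ 402.9 -301.3   26. ]
off_top [256.3, 347.0] 0.57 [ 436.1 -424.8   26. ]
glue [372.2, 298.7] 0.78 [ 637.9 -349.9   26. ]
tape [342.0, 156.2] 0.72 [672.3 170.7  26. ]
offcut [356.3, 193.5] 0.87 [675.  -17.6  26. ]
(231, 208) [500.2 -51.  672.3]
(231, 198) [507.  -50.  667.7]
(261.8, 200.6) [504.8 -71.  671.7]
(293, 198) [506.4 -91.2 669.3]
```

View pics/top5.png

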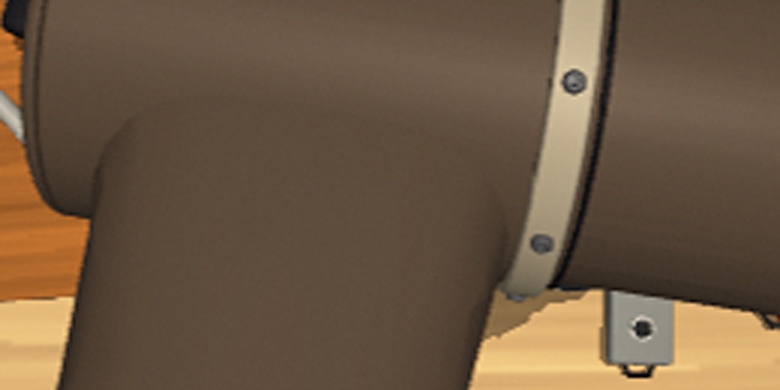

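View pics/side5.png

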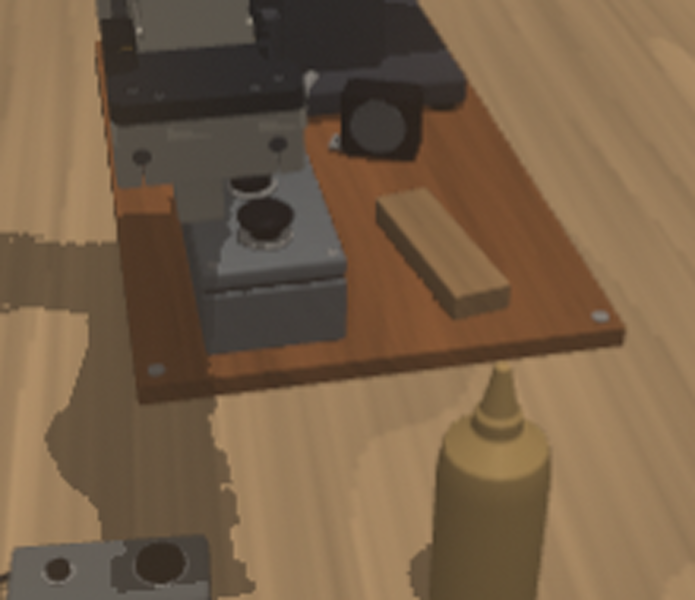

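Request:
move_arm([
  [20,-30,0],
  [45,-60,0],
  [75,-90,0],
  [105,-120,0],
  [130,-150,0],
  [155,-180,0],
  [180,-210,0],
  [205,-240,0],
  [230,-270,0],
  [240,-285,0],
  [240,-285,0],
  [240,-285,0],
], hand=[1,1,1,1,1,1,1,1,1,1,1,1], twist=[0,0,0,0,0,0,0,0,0,0,0,0])

```text
clock: 12.65
position: [274.2, -573.3, 242.5]
tool_rot: [[-0.999, -0.054, -0.0], [-0.054, 0.999, 0.0], [0.0, 0.0, -1.0]]
wrist_force: [-0.3, -0.1, -0.4]
opening: 0.007
```

Run:
```python
from h import *
s=get_state();print(s["clock"],s["position"],s["wrist_force"])
p=read_camera("top");q=read_camera("side");p0=pickle.load(open("top.pkl","rb"))
a=cv2.resize(p["img"][170:240,200:330],(780,420),interpolation=cv2.INTER_CUBIC); cv2.imwrite("pics/top6.png",a)
cv2.imwrite("pics/top6f.png",p["img"])
for uv in [(231,209),(231,205),(231,200),(231,196),(231,195),(261.8,200.6),(293,198)]: print(uv,at_d(p0,uv).round(1),at_d(p,uv).round(1))
for (u,v,w,h) in [(375,215,35,65),(385,135,45,40),(235,125,70,40),(180,130,30,45)]:
  A=p0["img"][v:v+h,u:u+w];B=p["img"][v:v+h,u:u+w]
  print(cv2.phaseCorrelate(A.mean(2),B.mean(2)))
```

```text
12.65 [ 274.16830117 -573.27042172  242.50666854] [-0.29904806 -0.10438932 -0.38155507]
(231, 209) [525.5  76.5  96. ] [525.7  77.5  91.6]
(231, 205) [534.5  77.1  93.4] [534.6  77.6  91.1]
(231, 200) [545.8  77.6  91.3] [545.6  77.1  93.4]
(231, 196) [554.7  77.6  91.4] [554.3  76.5  96.6]
(231, 195) [556.9  77.6  91.5] [556.4  76.3  97.3]
(261.8, 200.6) [543.2   8.3  97.2] [543.2   8.2  97.8]
(293, 198) [547.1 -61.4 111.2] [547.1 -61.4 110.9]
((0.06905396156653154, 0.12409801004629628), 0.733532366858007)
((0.4899645790107314, -0.062121755534700895), 0.9883490818703805)
((-0.057985779442304874, 0.060507816899441735), 0.9454498828748155)
((-0.06179440422243765, 0.4679117038835159), 0.9529281284992579)
```

View pics/top6.png

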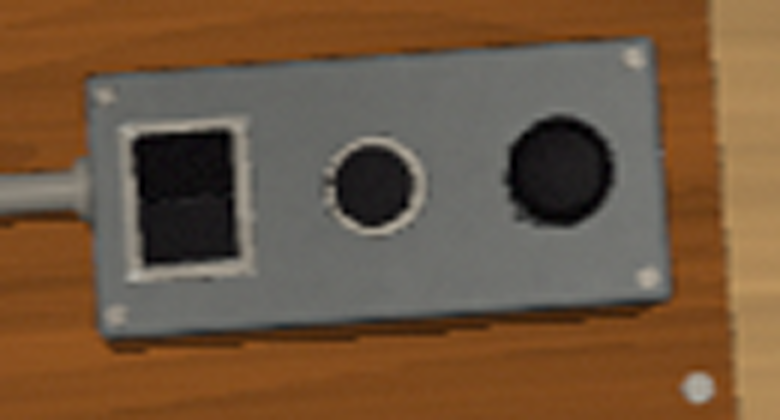

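View pics/top6f.png

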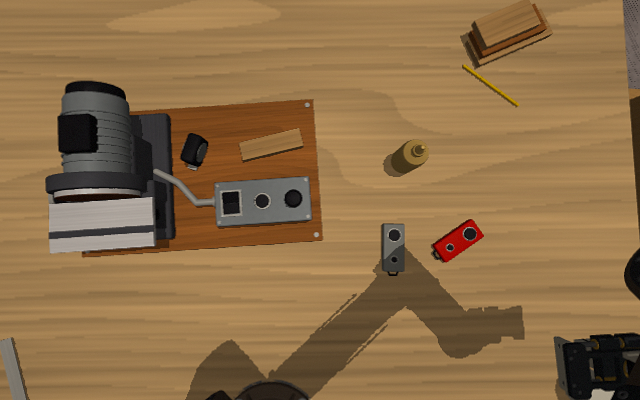

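The rocker is on: its near half is now level and the far half is raised, a mirror of the start profile. Nothing else has moved and the arm is clear, so I'm handing in.

```bash
python3 -c "
from station import *
print(sign_off())"
```

```text
the job is handed in; nothing more can be done
None
```

I carried out the job in the order asked and handed it in with the robot clock at about 12.7 s of the 40 s allowed. Sign-off reports no verdict, so the results below are my own checks.

| Step | Fingertip height at the bottom | Expected height | Force at the bottom |
|---|---|---|---|
| Grey remote's ON button pressed where it lay | 22.1 mm | 22 mm | 12.7 N |
| Mains rocker pushed over to on | 93.1 mm | 93 mm | 15.4 N |
| START pressed | 94.1 mm | 94 mm | 13.8 N |

After that I lifted the hand and moved it well clear of everything.

**Last checks:**
- **Rocker:** the depth readings mirror those at the start. The near half is now level and the far half raised by about 6 mm at the points measured.
- **START and STOP:** both tops are within 1 mm of their starting heights, so both are released.
- **Loose things:** the remote, glue bottle, tape measure and offcut shifted by half a pixel or less in the top view (roughly 1 mm). The wrist force was about zero.

**Disagreements:**
- **Camera positions:** the two cameras differed by about 4 to 7 mm in y on the box controls and the remote. I used values in between.
- **Remote buttons:** I did not measure the heights of its ON and OFF buttons at the end, only that the remote had not moved.

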